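Pull the cabinet's vent sash shut with the hooked pole

TASK

Take the short hooked pole from its rest on the tray, hook it into the ring on the storage cabinet's sprung vent sash and pull the sash down with the hook until its hidden catch clicks and holds it shut. Pull gently, never with more than 11 N, because the sheet metal bends. Then unhook the pole and lay it back in its rest on the tray as it lay before, touching the sash with nothing but the pole and leaving the other things on the tray undisturbed.

Things in the scene. Friction and masses are not known exactly. Their poses are not given: they have to be found in the camera images.
- pole: Hooked pole, 0.16 kg. Wooden grip 100 long (x), 16 wide (y), 30 tall (z); origin under its middle, z up. Steel ferrule (18 dia) to x=62, then a rod of 8 dia along +x at z=15 to x=115, where it turns down as a toe (8 dia) ending at z=-7, 18 below the rod's underside. A load at the hook can make the grip pivot between the fingers: hold it hard.
- grip (a point): Middle of the pole's wooden grip (15 mm above its underside); axes as the pole's. The place to grasp, across the 16 mm width.
- toe (a point): Lowest point of the hook's toe, 115 mm ahead (+x) of and 22 mm below point grip; axes as the pole's.
- tray: Cedar tray, 380 long (x) x 300 wide (y) x 28 tall, fixed. Origin under its middle. Two wooden forks 64 mm apart along x stand on it and hold the pole. Its floor is 8 mm thick.
- rest (a point): Where the pole's origin lies when it rests in the forks, 40 mm above the wall top; x is the way the hook points. Forks at x=-32 and +32 mm, each 8 mm thick, slot 22 mm wide and 16 mm deep with its floor at this height, prongs 14 mm wide. The grip's middle is 15 mm above this point.
- cabinet: Small ventilated steel cabinet, fixed, 200 deep (x) x 260 wide (y) x 382 tall. Origin under its middle; the front face is at x=-100 mm and looks to its own -x.
- sash: Aluminium shutter plate, 6 x 182 x 120 mm, sliding straight down in two guides on the cabinet's front; origin at the middle of the plate, axes as the cabinet's, 275 mm above the cabinet's foot when fully up. A spring lifts it (1 to 3 N to hold it down): let go, it flies up again unless caught. The pole may not load it or its ring with more than 11 N.
- ring (a point): Centre of the steel ring on the sash; axes as the cabinet's. It lies in this point's plane x=0, parallel to the front: 42 inside, 54 outside dia, bar 6; a stem runs from its top to the sash face 37 mm behind (+x). The pole enters along +x; the toe passes when the rod's axis is 3 to 15 mm above centre; rod's axis is 17 mm below centre when bearing on the ring's bottom.
- bowls: Tier of two nested stainless bowls, 108 dia, 61 tall, loose on the tray; origin at its foot.
- funnel: Black plastic funnel standing on its wide mouth, 90 dia, 85 tall, loose on the tray; origin at the middle of the mouth.
- saucer: White porcelain saucer, 110 dia, 18 tall, loose on the tray; origin at its foot.
- sash_edge (a point): Middle of the sash's lower edge. A roller catch out of sight inside holds the sash at a travel of 50 to 86 mm, different each time. 15 mm before that it begins to resist: the pull jumps to about 4 to 6.5 N, then fades over 7 mm, then the sash is drawn down and caught. A hard stop is 3 mm farther. Caught, it needs about 1 N or more of upward pull to come free.
Not all that is in view belongs to the job. Of the things shaped like the pole, the wooden one is meant.

How it is judged:
On the way, in this order (a step that is already met when the one before it is completed fails the run):
1. the hook's toe has passed through the ring and hangs behind its bottom (x of toe in the frame of ring between 0.003 and 0.037 m and y of toe in the frame of ring between -0.024 and 0.024 m and z of toe in the frame of ring between -0.055 and -0.025 m and contact force between pole and sash above 0.3 N), for 0.1 s.
2. the pole pulls the sash down to where a catch can hold it (z of sash in the frame of cabinet below 0.229 m and distance between toe and ring below 0.07 m), for 0.1 s.
At the end, for the whole second after the job is handed in: The sash stays down by itself, at least 46 mm below its top position, at rest, and the pole lies at rest in both forks of the tray: within 15 mm along and 8 mm across its place, 6 mm in height, upright within 0.2 rad, hook pointing as before (z of sash in the frame of cabinet below 0.229 m and linear speed of sash below 0.01 m/s and x of pole in the frame of rest between -0.015 and 0.015 m and y of pole in the frame of rest between -0.008 and 0.008 m and z of pole in the frame of rest between -0.006 and 0.006 m and angle between pole's own z axis and vertical below 0.2 rad and angle between the x axis of pole and the x axis of rest, either way round below 0.2 rad and linear speed of pole below 0.02 m/s and x of toe in the frame of rest above 0.08 m); the robot touches nothing.
It fails at once if the pole presses or pulls on the sash or its ring with more than 11 N (contact force between pole and sash above 11 N).
It fails at once if the robot itself touches the sash or its ring (contact force between any of the fingers, the arm and sash above 0.5 N).
It fails at once if the bowls, funnel or saucer are disturbed (distance of any of bowls, funnel, saucer from where it was at the start of the episode above 0.02 m or angle between any of bowls, funnel, saucer's own z axis and vertical above 0.4 rad).
It also fails if it takes over 67 s, if anything falls off the work surface, if the arm or the gripper's body presses on something with over 40 N, if the wrist force passes 120 N, or if a joint passes its speed limit or range.

ROBOT

A 7-joint arm with a two-finger parallel gripper is mounted at the origin on the work surface. World frame = base frame: x ahead of the robot, y to its left, z up, the work surface at z = 0. Lengths are in m, angles in rad, forces in N, time in s.
With the tool pointing down it reaches from about 0.425 to 0.875 m from the base axis. Payload 9.9 kg.
Tool frame: the origin (TCP) lies on the front face of the gripper's body, between the roots of the fingers; the fingertips stand 73 mm ahead of it and the grasp point (between the pads) lies 54 mm ahead of it (manip.tips_ahead is the distance from the TCP to the fingertips, in m); z points along the fingers, y is the line along which they close (so a half turn about z gives the same grasp; the last joint's range is limited). The gripper opens to 85 mm and grips with 20 to 120 N. Pads are 22 mm wide; open, the fingers measure 114 mm over their backs; the gripper's body (76 mm by 85 mm) begins 54 mm behind the grasp point. The pads swing forward as they close: fully open they stand 13 mm farther back than shut.
Start: joints at [-1.283, 0.576, 0.025, 1.437, -0.015, 1.129, -0.057], TCP at [0.245, 0.629, 0.304] pointing down, gripper open.
Joint ranges: [-2.76, 2.76], [-0.34, 2.15], [-1.52, 1.57], [0.19, 2.46], [-1.09, 4.23], [0.17, 1.99], [-2.82, 2.82]. Speed limits (rad/s): [2.22, 2.22, 3.01, 3.01, 3.14, 3.14, 3.14].

INTERFACE

Orientations are given as a unit quaternion [w, x, y, z].
In Python, from rig import get_state, vision, workorder, manip gives the robot as it stands.
- The arm moves only by the tool carry_out, never from a script. Its argument "moves" is a list of rows, each a list of 7 numbers: the opening, from -1 (shut) to 1 (fully open), then the shift along the tool's x, y, z in mm, then the turn, a rotation vector about the tool's x, y, z in degrees. In form: [[fingers, tx, ty, tz, wx, wy, wz], ...]. A call has 1 to 8 rows; each row shifts and turns the commanded pose from where the row before left it, along the tool's axes as they then stand; what a row does not reach is not made up. A row lasts 1/10 s, in which the tool goes at most 50 mm and 8.59 degrees, less where a joint would pass 70% of its speed; a pose out of reach is approached as far as the arm can. A call is refused whole if a number of a shift passes 50 or a number of a turn 8.59, either way. A call with a gripper value outside its range is refused whole. The fingers move at their own pace and stop on an object; "squeeze" is the grip in N (left out, the last holds). Time passes only in rows, so rows that do not move let the fingers close. It gives the time, the measured TCP pose, the force, the opening and the grip force at its end, in the units of the state.
- get_state(): the state, without advancing time (a new reading comes with each control period).
- vision.snapshot(name): name is "side" or "top"; returns the picture (480x640x3 uint8, red, green, blue); there is no depth.
- vision.camera_model(name): a dict with "fx", "fy", "cx", "cy" (pixels), "rvec" (rotation vector, rad) and "tvec" (3), from world to camera coordinates, as OpenCV has them. Camera axes: x right, y down, z forward; pixel columns grow to the right and rows downward; lengths in m; the calibration is good to about 2 mm. A picture is of the moment at which its call begins. camera_model takes no time and is no camera call.
- workorder.close_job(): hands the job in; it is judged then, once.
The state is a dict: "t": time; "joint_positions": joint angles; "joint_vel": joint speeds; "joint_torque": joint torques, N m; "eef_pos": TCP position; "eef_rot": TCP orientation; "wrist_force": force on the tool from outside, world axes, zero at the start; "torque": the same for the moment, N m; "opening": opening from 0.0 (shut) to 1.0 (fully open); "grasp_force": force on a finger pad.
Only numpy, scipy, OpenCV 4.12 (cv2) and the standard library are available. Lean on these libraries where they do the work, as an engineer would, in place of code of your own. Each camera call takes 0.05 s, during which the arm holds its last target. There are 200 camera calls.

## Working session

There is one attempt and no reset: what is moved stays moved. The work goes in short steps, Python scripts to look and compute and a tool call to move; the robot and the scene stay as the last step left them, time stands still between calls to the robot, and variables do not carry over. Pictures are saved under pics/ and viewed, at most 10 in all, crops included, and the job is handed in when it is done.

Besides the shell and the picture viewer there is one more tool, called after ">>>" in YAML: its name, and indented under it one key for each argument. carry_out: Moves the arm, as the interface text tells. Its arguments: {"type":"object","properties":{"moves":{"type":"array"},"squeeze":{"type":"number"}},"required":["moves"]}

```bash
mkdir -p pics; cat > h.py <<'E'
import numpy as np, cv2
from rig import get_state, vision, workorder, manip
from scipy.spatial.transform import Rotation as R
def cam(n):
    m=vision.camera_model(n); return m, R.from_rotvec(np.ravel(m['rvec'])).as_matrix(), np.ravel(m['tvec'])
def ray(n,u,v):
    m,r,t=cam(n); d=r.T@np.array([(u-m['cx'])/m['fx'],(v-m['cy'])/m['fy'],1]); return -r.T@t, d/np.linalg.norm(d)
def onz(n,u,v,z):
    o,d=ray(n,u,v); return o+d*(z-o[2])/d[2]
def tri(a,b):
    (o1,d1),(o2,d2)=ray('top',*a),ray('side',*b)
    s=np.linalg.lstsq(np.c_[d1,-d2],o2-o1,rcond=None)[0]
    p,q=o1+s[0]*d1,o2+s[1]*d2; return (p+q)/2,np.linalg.norm(p-q)
def proj(n,p):
    m,r,t=cam(n); c=r@np.asarray(p)+t; return np.array([m['fx']*c[0]/c[2]+m['cx'],m['fy']*c[1]/c[2]+m['cy']])
def snap(n,f):
    im=cv2.cvtColor(vision.snapshot(n),cv2.COLOR_RGB2BGR); cv2.imwrite('pics/'+f,im); return im
E
python3 - <<'E'
from h import *
for n in('top','side'):
    snap(n,n+'0.png'); m,r,t=cam(n); print(n,m['fx'],m['cx'],m['cy'],-r.T@t,r[2])
print(get_state())
E
```

```text
top 436.200261165949 321.5665935701104 247.45934496526786 [ 0.23901197 -0.13103969  1.30928696] [ 0.19986143  0.02419189 -0.97952548]
side 454.9678182497963 324.8364047552017 236.9549097300685 [ 0.19601258 -1.11449277  0.80315171] [ 0.24534046  0.82924602 -0.50215446]
{'t': 0.1, 'joint_positions': array([-1.28282315,  0.57643827,  0.02482991,  1.43782493, -0.01498632,
        1.12895321, -0.0565162 ]), 'joint_vel': array([-0.00171654, -0.00315047,  0.001722  , -0.00272138,  0.00027039,
       -0.00184167,  0.00068679]), 'joint_torque': array([ 6.74121242e-03, -7.67295599e+01,  2.25793876e+00, -2.86602759e+01,
        1.58399547e-02,  8.60695378e-03, -3.09895290e-05]), 'eef_pos': array([0.24508429, 0.62862848, 0.30313464]), 'eef_rot': array([-9.55298042e-05,  1.84799800e-01,  9.82775924e-01, -7.13341006e-04]), 'wrist_force': array([ 0.10208022, -0.0786853 , -0.0363414 ]), 'torque': array([ 0.00988372, -0.0137868 ,  0.02976314]), 'grasp_force': 0.0, 'opening': 1.00256584314183}
```

View pics/top0.png

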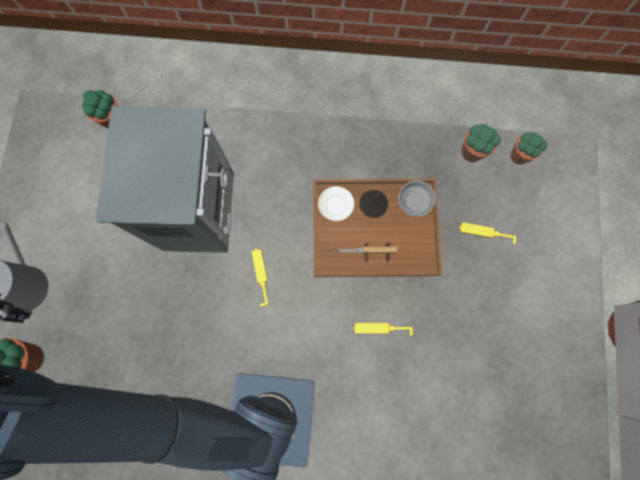

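View pics/side0.png

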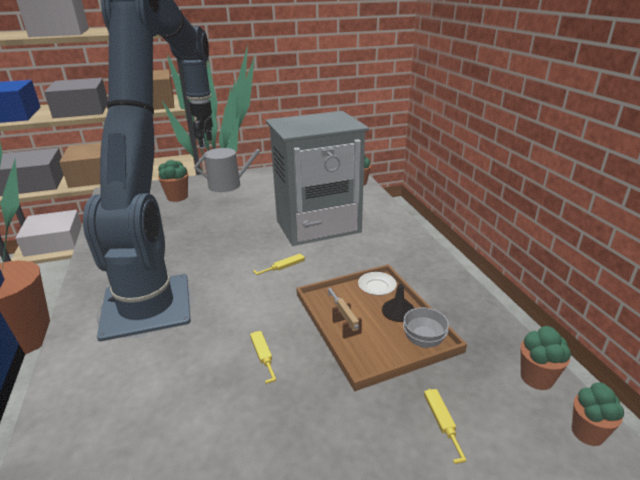

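The top view shows the cabinet (rows 108-250, cols 100-233) facing image-right, i.e. −y. The tray spans cols 313-440 and rows 180-276, with the wooden pole at (338-397, 250) and its hook pointing left. The side view shows the ring at about (332,162) and the pole at (330-358, 290-330). Next I'll zoom in.

```bash
python3 - <<'E'
import cv2,numpy as np
t=cv2.imread('pics/top0.png');s=cv2.imread('pics/side0.png')
def c(i,x,y,w,h): return cv2.resize(i[y:y+h,x:x+w],(400,300),interpolation=cv2.INTER_CUBIC)
o=np.vstack([np.hstack([c(t,330,220,80,60),c(t,170,120,80,60)]),np.hstack([c(s,310,275,80,60),c(s,290,140,80,60)])])
cv2.imwrite('pics/z.png',o)
E
```

```text
(no output)
```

View pics/z.png

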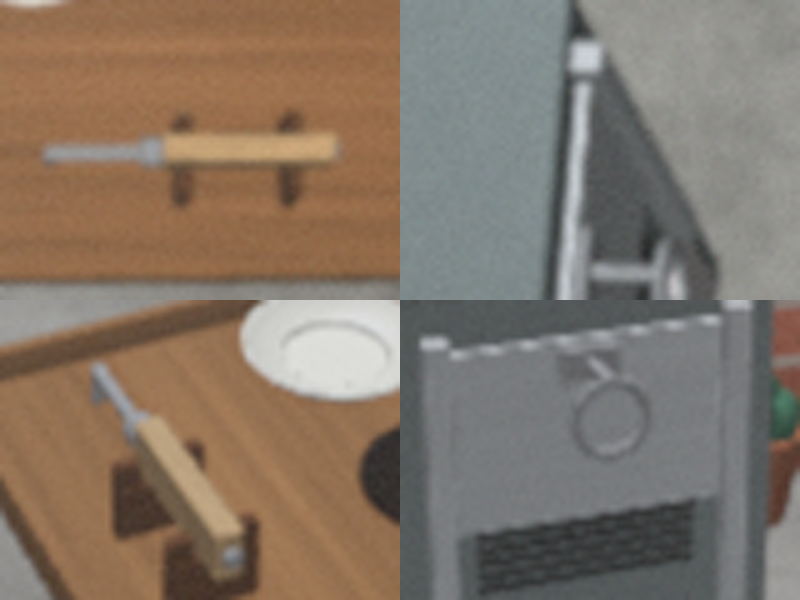

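The zoom gives these full-image positions:
- **Grip top, top view:** (362.6,249.8) to (397.6,249.4).
- **Rod tip:** (338.6,251).
- **Ring centre, side view:** about (332.4,163.6).

The ring in the top view and the cabinet roof corners need one more crop.

```bash
python3 - <<'E'
import cv2,numpy as np
t=cv2.imread('pics/top0.png');s=cv2.imread('pics/side0.png')
def c(i,x,y,w,h): return cv2.resize(i[y:y+h,x:x+w],(400,300),interpolation=cv2.INTER_CUBIC)
o=np.vstack([np.hstack([c(t,195,155,40,30),c(t,90,95,160,120)]),np.hstack([c(s,312,146,40,30),c(t,90,160,160,120)])])
cv2.imwrite('pics/z2.png',o)
E
```

```text
(no output)
```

View pics/z2.png

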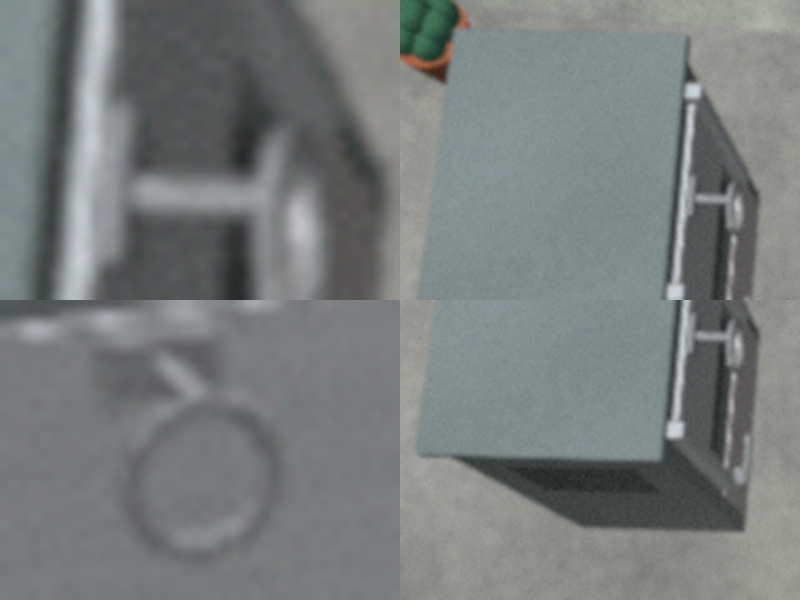

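The ring in the top view is nearly edge-on, with its stem joint at (221.3,174.2). The side view has the stem joint at (332.5,155.5) and the centre at (332.4,163.8). The roof corners in the top view are (112,107), (205.2,109.4), (96.8,222) and (194.8,224).

```bash
python3 - <<'E'
from h import *
np.set_printoptions(precision=4,suppress=True)
rc=[onz('top',u,v,.382) for u,v in[(112,107),(205.2,109.4),(194.8,224),(96.8,222)]]
print(np.array(rc))
for i in range(4):
    d=rc[(i+1)%4]-rc[i]; print(np.linalg.norm(d),np.degrees(np.arctan2(d[1],d[0])))
ctr=np.mean(rc,0)
p,e=tri((221.3,174.2),(332.5,155.5)); print('ringtop',p,e,'centre',ctr)
# grip
a=onz('top',362.6,249.8,.098);b=onz('top',397.6,249.4,.098);t=onz('top',338.6,251,.087)
print(a,b,(a+b)/2,np.linalg.norm(a-b),np.degrees(np.arctan2(*(a-b)[1::-1])),t)
im=cv2.imread('pics/top0.png');h=cv2.cvtColor(im,cv2.COLOR_BGR2HSV)
print(h[250,380],h[240,340],h[250,345])
# tray wall outline
m=cv2.inRange(h,(3,70,40),(16,255,220));m[:150]=0;m[:,:300]=0;m[290:]=0;m[:,450:]=0
c=max(cv2.findContours(m,0,2)[0],key=cv2.contourArea);q=cv2.boxPoints(cv2.minAreaRect(c));print(q,cv2.minAreaRect(c))
w=np.array([onz('top',u,v,.028) for u,v in q]);print(w)
for i in range(4):
    d=w[(i+1)%4]-w[i]; print(np.linalg.norm(d),np.degrees(np.arctan2(d[1],d[0])))
# grip in mask in side
g=cv2.inRange(h,(10,60,150),(25,200,255));g[:235]=0;g[265:]=0;g[:,:350]=0;g[:,410:]=0
c=max(cv2.findContours(g,0,2)[0],key=cv2.contourArea);r=cv2.minAreaRect(c);print(r,onz('top',*r[0],.098))
E
```

```text
[[0.7172 0.4089 0.382 ]
 [0.7302 0.1912 0.382 ]
 [0.4556 0.1742 0.382 ]
 [0.4407 0.3904 0.382 ]]
0.21810150420325286 -86.56776640716896
0.27518527417674987 -176.4596448182408
0.2166716980414293 93.93597890983396
0.2770966544647997 3.8369878564495483
ringtop [0.5982 0.1495 0.3202] 0.00036203560433619613 centre [0.5859 0.2912 0.382 ]
[ 0.4899 -0.2174  0.098 ] [ 0.4999 -0.3159  0.098 ] [ 0.4949 -0.2666  0.098 ] 0.09899911091320727 95.82849050988932 [ 0.4825 -0.1502  0.087 ]
[ 16 104 201] [ 12 122 155] [ 45   3 154]
[[312.3661 179.3932]
 [439.9741 177.8557]
 [441.1428 274.8537]
 [313.5348 276.3912]] ((376.75445556640625, 227.12344360351562), (97.00502014160156, 127.61725616455078), 89.30972290039062)
[[ 0.7123 -0.0514  0.028 ]
 [ 0.7524 -0.4444  0.028 ]
 [ 0.4499 -0.4589  0.028 ]
 [ 0.4113 -0.0837  0.028 ]]
0.39501917164059563 -84.17115082064998
0.30285441148876696 -177.24107651270936
0.3772249006177586 95.87723985015366
0.30274248364092665 6.126954019679427
((379.5, 245.5), (21.0, 59.0), 90.0) [ 0.5066 -0.2642  0.098 ]
```

>>> carry_out:
  moves:
    - [1,0,0,-45,0,0,0]
    - [1,0,0,-45,0,0,0]
    - [1,0,0,-45,0,0,0]
    - [1,0,0,-45,0,0,0]
    - [1,0,0,-40,0,0,0]
    - [1,-35,-32,0,0,0,0]
    - [1,-35,-32,0,0,0,0]
    - [1,-35,-32,0,0,0,0]
  squeeze: 120

```text
t: 0.9
eef_pos: [0.3087, 0.4999, 0.5235]
eef_rot: [0.0, 0.185, 0.983, -0.0]
wrist_force: [1.1, 0.3, 0.6]
opening: 0.999
grasp_force: 0.0
```

>>> carry_out:
  moves:
    - [1,-35,-32,0,0,0,0]
    - [1,-35,-32,0,0,0,0]
    - [1,-35,-32,0,0,0,0]
    - [1,-35,-32,0,0,0,0]
    - [1,-35,-32,0,0,0,0]
    - [1,-35,-32,0,0,0,0]
    - [1,-35,-32,0,0,0,0]
    - [1,0,0,0,0,0,0]

```text
t: 1.7
eef_pos: [0.4574, 0.1968, 0.5242]
eef_rot: [0.001, 0.19, 0.982, -0.001]
wrist_force: [-1.4, -0.1, -0.3]
opening: 0.998
grasp_force: 0.0
```

```bash
cat >> h.py <<'E'
def go(p,yaw):
    "shift (mm, current tool axes) and turn (deg) to TCP p with tool down, tool x at yaw deg"
    s=get_state(); q=s['eef_rot']; r=R.from_quat(q[[1,2,3,0]])
    c,si=np.cos(np.radians(yaw)),np.sin(np.radians(yaw))
    T=R.from_matrix(np.array([[c,si,0],[si,-c,0],[0,0,-1]]).T)
    print('t',round(s['t'],2),'pos',s['eef_pos'].round(4),'x-yaw',np.degrees(np.arctan2(*r.as_matrix()[1::-1,0])).round(2),'F',s['wrist_force'].round(2),'op',s['opening'])
    print('shift',(r.inv().apply(np.array(p)-s['eef_pos'])*1000).round(1),'turn',np.degrees((r.inv()*T).as_rotvec()).round(2))
E
python3 - <<'E'
from h import *
go([.495,-.267,.30],95.9)
p=np.array([.5982,.1495,.3202]);n=np.array([np.cos(np.radians(93.7)),np.sin(np.radians(93.7)),0])
o,d=ray('side',332.4,163.8);print('ring',o+d*((p-o)@n)/(d@n))
for k in(-.005,.005):print(o+d*((p+k*n-o)@n)/(d@n))
E
```

```text
t 1.7 pos [0.4574 0.1968 0.5242] x-yaw 158.1 F [-1.38 -0.09 -0.3 ] op 0.9981288536442136
shift [-207.3 -415.9  225.4] turn [-2.00e-02  1.80e-01  6.22e+01]
ring [0.59790633 0.14948101 0.29350114]
[0.59627976 0.14436538 0.29556383]
[0.5995329  0.15459664 0.29143845]
```

>>> carry_out:
  moves:
    - [1,-21,-42,0,0,0,0]
    - [1,-21,-42,0,0,0,0]
    - [1,-21,-42,0,0,0,0]
    - [1,-21,-42,0,0,0,0]
    - [1,-21,-42,0,0,0,0]
    - [1,-21,-42,0,0,0,0]
    - [1,-21,-42,0,0,0,0]
    - [1,-21,-42,0,0,0,0]

```text
t: 2.5
eef_pos: [0.4894, -0.1717, 0.5238]
eef_rot: [-0.0, 0.184, 0.983, 0.0]
wrist_force: [1.2, 0.4, -0.4]
opening: 1.0
grasp_force: 0.0
```

>>> carry_out:
  moves:
    - [1,-20,-40,0,0,0,0]
    - [1,-19,-40,0,0,0,0]
    - [1,0,0,37,0,0,8]
    - [1,0,0,37,0,0,8]
    - [1,0,0,37,0,0,8]
    - [1,0,0,37,0,0,8]
    - [1,0,0,37,0,0,8]
    - [1,0,0,37,0,0,8]

```text
t: 3.3
eef_pos: [0.4968, -0.2585, 0.3003]
eef_rot: [-0.0, 0.571, 0.821, -0.0]
wrist_force: [1.0, 0.6, 1.1]
opening: 0.997
grasp_force: 0.0
```

>>> carry_out:
  moves:
    - [1,0,0,0,0,0,8]
    - [1,0,0,0,0,0,6.2]
    - [1,0,0,0,0,0,0]
    - [1,0,0,0,0,0,0]

```text
t: 3.7
eef_pos: [0.497, -0.2588, 0.3017]
eef_rot: [-0.0, 0.664, 0.747, -0.0]
wrist_force: [0.3, -0.2, 0.1]
opening: 0.999
grasp_force: 0.0
```

```bash
python3 - <<'E'
from h import *
go([.495,-.267,.137],95.9)
a=cv2.resize(snap('top','t1.png')[180:300,300:460],(800,600));b=snap('side','s1.png')[230:350,290:450]
cv2.imwrite('pics/z3.png',np.hstack([cv2.resize(a,(400,300)),cv2.resize(b,(400,300),interpolation=2)]))
E
```

```text
t 3.7 pos [ 0.497  -0.2588  0.3017] x-yaw 96.71 F [ 0.32 -0.22  0.12] op 0.9985869990060685
shift [ -8.   -2.9 164.7] turn [-0.02 -0.    0.81]
```

View pics/z3.png

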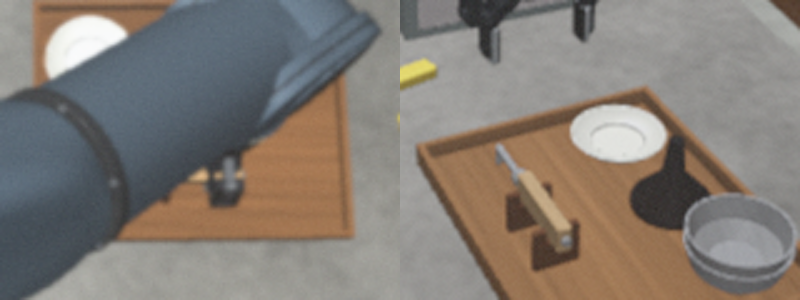

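The gripper is above the pole and the tray is undisturbed. Descending to grasp.

>>> carry_out:
  moves:
    - [1,-8,-3,0,0,0,-0.8]
    - [1,0,0,40,0,0,0]
    - [1,0,0,40,0,0,0]
    - [1,0,0,30,0,0,0]
    - [1,0,0,25,0,0,0]
    - [1,0,0,15,0,0,0]
    - [1,0,0,15,0,0,0]
    - [1,0,0,0,0,0,0]

```text
t: 4.6
eef_pos: [0.4939, -0.2677, 0.1355]
eef_rot: [-0.001, 0.66, 0.751, -0.0]
wrist_force: [0.1, 0.1, 0.1]
opening: 1.001
grasp_force: 0.0
```

```bash
python3 - <<'E'
from h import *
go([.495,-.267,.137],95.9)
E
```

```text
t 4.6 pos [ 0.4939 -0.2677  0.1355] x-yaw 97.35 F [0.13 0.15 0.13] op 1.000922109986528
shift [ 0.5  1.2 -1.5] turn [-0.12 -0.08  1.45]
```

>>> carry_out:
  moves:
    - [1,0,1,-1,0,0,1.4]
    - [0.4,0,0,0,0,0,0]
    - [-1,0,0,0,0,0,0]
    - [-1,0,0,0,0,0,0]
    - [-1,0,0,0,0,0,0]
    - [-1,0,0,0,0,0,0]
    - [-1,0,0,0,0,0,0]
    - [-1,0,0,0,0,0,0]

```text
t: 5.4
eef_pos: [0.4969, -0.2673, 0.1387]
eef_rot: [0.001, 0.67, 0.743, 0.001]
wrist_force: [2.8, 1.9, 6.2]
opening: 0.126
grasp_force: 117.1
```

```bash
python3 - <<'E'
from h import *
go([.495,-.267,.137],95.9); s=get_state(); print(s['grasp_force'],s['torque'],s['eef_rot'])
E
```

```text
t 5.4 pos [ 0.4969 -0.2673  0.1387] x-yaw 95.94 F [2.82 1.87 6.19] op 0.12579373260625618
shift [ 0.5 -1.8  1.7] turn [0.14 0.04 0.04]
117.09182524122298 [ 0.33600804 -0.47457049  0.01776481] [1.03561319e-03 6.69537842e-01 7.42776906e-01 6.88826371e-04]
```

>>> carry_out:
  moves:
    - [-1,0,0,-8,0,0,0]
    - [-1,0,0,-15,0,0,0]
    - [-1,0,0,-27,0,0,0]
    - [-1,0,0,-40,0,0,0]
    - [-1,0,0,-40,0,0,0]
    - [-1,0,0,-45,0,0,0]
    - [-1,0,0,-45,0,0,0]
    - [-1,0,0,0,0,0,0]

```text
t: 6.2
eef_pos: [0.4962, -0.2693, 0.3638]
eef_rot: [0.004, 0.67, 0.742, 0.001]
wrist_force: [-0.6, -1.5, -1.9]
opening: 0.127
grasp_force: 117.1
```

>>> carry_out:
  moves:
    - [-1,30,16,0,0,0,0]
    - [-1,33,17,0,0,0,0]
    - [-1,33,17,0,0,0,0]
    - [-1,33,17,0,0,0,0]
    - [-1,33,17,0,0,0,0]
    - [-1,33,17,0,0,0,0]
    - [-1,33,17,0,0,0,2.2]
    - [-1,10,10,0,0,0,0]

```text
t: 7.0
eef_pos: [0.5994, -0.0129, 0.3566]
eef_rot: [-0.001, 0.682, 0.731, -0.0]
wrist_force: [0.3, -0.1, -1.9]
opening: 0.125
grasp_force: 117.1
```

```bash
python3 - <<'E'
from h import *
go([.6074,.0043,.359],93.7); print(get_state()['torque'])
a=snap('top','t2.png')[150:240,180:300];b=snap('side','s2.png')[130:220,280:400]
f=lambda i:cv2.resize(i,(800,600),interpolation=2)
cv2.imwrite('pics/z4.png',np.vstack([cv2.resize(a,(400,300),interpolation=2),cv2.resize(b,(400,300),interpolation=2)]))
E
```

```text
t 7.0 pos [ 0.5994 -0.0129  0.3566] x-yaw 93.93 F [ 0.29 -0.11 -1.87] op 0.12530460059916732
shift [16.6  9.2 -2.4] turn [-0.13 -0.11  0.23]
[ 0.02804318 -0.04746818 -0.00121723]
```

View pics/z4.png

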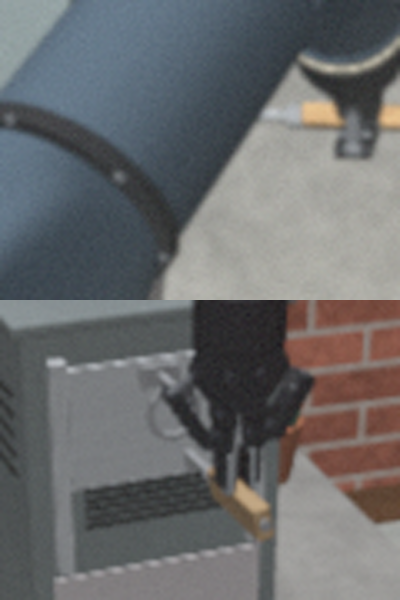

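The arm hides the hook in the top view. The side view shows the rod tip near (337,177) and the ring near (331,165). I'll align first, then look closer.

>>> carry_out:
  moves:
    - [-1,10,9,-2,0,0,0.2]
    - [-1,0,0,0,0,0,0]
    - [-1,0,0,0,0,0,0]

```text
t: 7.4
eef_pos: [0.6072, -0.0081, 0.3599]
eef_rot: [0.0, 0.686, 0.728, -0.0]
wrist_force: [-0.9, -0.5, -1.2]
opening: 0.125
grasp_force: 117.1
```

```bash
python3 - <<'E'
from h import *
go([.6074,.0043,.359],93.7)
s=get_state(); r=R.from_quat(s['eef_rot'][[1,2,3,0]])
# pole points in tool axes: tool x=pole x, tool z=-pole z, tool y=-pole y
def P(x,y,z): return s['eef_pos']+r.apply([x,-y,.0557-z])
for nm,p in dict(top=(.115,0,.004),toe=(.115,0,-.022),mid=(.115,0,0),fer=(.062,0,0),gb=(-.05,0,.015),gb2=(-.05,0,-.015)).items(): print(nm,P(*p).round(4),proj('side',P(*p)).round(1))
b=snap('side','s3.png')[145:205,310:390]
cv2.imwrite('pics/z5.png',cv2.resize(b,(800,600),interpolation=2))
E
```

```text
t 7.4 pos [ 0.6072 -0.0081  0.3599] x-yaw 93.44 F [-0.93 -0.53 -1.16] op 0.12503003063223822
shift [12.4  1.   0.9] turn [-0.01  0.02 -0.26]
top [0.6002 0.1067 0.3082] [337.5 164. ]
toe [0.6002 0.1067 0.2822] [337.5 172.1]
mid [0.6002 0.1067 0.3042] [337.5 165.2]
fer [0.6034 0.0538 0.3042] [344.3 171.4]
gb [ 0.6102 -0.058   0.3193] [360.3 180.8]
gb2 [ 0.6101 -0.058   0.2893] [360. 191.]
```

View pics/z5.png

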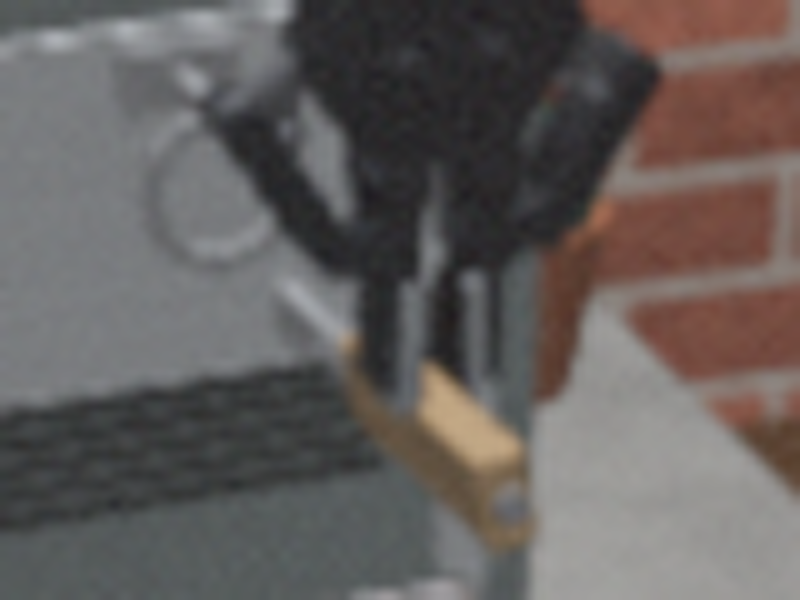

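```bash
python3 - <<'E'
from h import *
np.set_printoptions(precision=4,suppress=True)
print('init back',proj('side',[.4999,-.3159,.083]),'img 355.6,326; tip',proj('side',[.4825,-.1502,.087]),'img 329.4,289')
print('tri back top edge',tri((397.6,249.4),(355.6,322.5)),'tip',tri((338.6,251),(329.4,289)))
s=get_state(); r=R.from_quat(s['eef_rot'][[1,2,3,0]])
for z in (0,.054,.073):
  for y in(-.008,0,.008): print(z,y,proj('side',s['eef_pos']+r.apply([0,y,z])))
print(manip.tips_ahead, 'ring',proj('side',[.598,.149,.2945]),proj('top',[.598,.149,.2945]))
E
```

```text
init back [352.9321 317.2765] img 355.6,326; tip [325.9095 279.1898] img 329.4,289
tri back top edge (array([ 0.5058, -0.3203,  0.0688]), np.float64(0.0007537094924143211)) tip (array([ 0.4906, -0.151 ,  0.0524]), np.float64(0.002437146197880818))
0 -0.008 [350.39   160.6491]
0 0 [353.0919 160.2506]
0 0.008 [355.7835 159.8537]
0.054 -0.008 [350.0996 179.0748]
0.054 0 [352.7443 178.6506]
0.054 0.008 [355.3792 178.228 ]
0.073 -0.008 [350.0003 185.3716]
0.073 0 [352.6255 184.939 ]
0.073 0.008 [355.2409 184.508 ]
0.0726 ring [332.4749 163.5436] [223.9321 178.0444]
```

The fingertips project where expected, but the pole sits about 29 mm lower than I assumed. Its underside in the rest is at z≈0.04, so I only hold the top of the grip. I'll put it back and regrasp lower, after recomputing the rest position.

```bash
python3 - <<'E'
from h import *
np.set_printoptions(precision=4,suppress=True)
a=onz('top',362.6,249.8,.070);b=onz('top',397.6,249.4,.070);t=onz('top',338.6,251,.059)
print(a,b,(a+b)/2,np.linalg.norm(a-b),np.degrees(np.arctan2(*(a-b)[1::-1])),t,np.degrees(np.arctan2(*(t-b)[1::-1])))
for p in [(a+b)/2+[0,0,-.015]]:
  d=np.array([np.cos(np.radians(95.9)),np.sin(np.radians(95.9)),0])
  print(proj('side',p-.05*d),'img 355.6,326',proj('side',p+.119*d+[0,0,.004]),'img 329.4,289', proj('top',p+.119*d+[0,0,.004]))
# pole now: back-face top edge centre and rod tip in side image, given held plane
s=get_state();n=np.array([np.sin(np.radians(93.44)),-np.cos(np.radians(93.44)),0])
for u,v in((360.2,190.6),(338.5,173.5),(361,195)):
  o,d=ray('side',u,v); p=o+d*((s['eef_pos']-o)@n)/(d@n); print('now',p)
go([.4969,-.2673,.36],95.94)
E
```

```text
[ 0.4957 -0.2194  0.07  ] [ 0.506  -0.3202  0.07  ] [ 0.5008 -0.2698  0.07  ] 0.10128756542647001 95.82849050988933 [ 0.4881 -0.1507  0.059 ] 96.02000627070812
[355.5691 326.602 ] img 355.6,326 [328.289  287.4124] img 329.4,289 [338.8676 250.8554]
now [ 0.6101 -0.0597  0.2912]
now [0.6006 0.098  0.2811]
now [ 0.6104 -0.0656  0.2806]
t 7.45 pos [ 0.607  -0.0083  0.36  ] x-yaw 93.42 F [ 0.48 -0.51 -1.8 ] op 0.1233029258023885
shift [-252.  -125.3    0.1] turn [-0.01  0.02 -2.52]
```

>>> carry_out:
  moves:
    - [-1,-36,-18,0,0,0,0]
    - [-1,-36,-18,0,0,0,0]
    - [-1,-36,-18,0,0,0,0]
    - [-1,-36,-18,0,0,0,0]
    - [-1,-36,-18,0,0,0,0]
    - [-1,-36,-18,0,0,0,0]
    - [-1,-36,-17,0,0,0,-2.5]
    - [-1,0,0,0,0,0,0]

```text
t: 8.25
eef_pos: [0.4935, -0.2731, 0.3611]
eef_rot: [0.001, 0.672, 0.74, -0.001]
wrist_force: [0.5, 0.3, -1.3]
opening: 0.124
grasp_force: 117.1
```

```bash
python3 - <<'E'
from h import *
go([.4995,-.2675,.17],95.94)
E
```

```text
t 8.25 pos [ 0.4935 -0.2731  0.3611] x-yaw 95.48 F [ 0.49  0.26 -1.35] op 0.12419896114056357
shift [  5.7   6.5 191. ] turn [-0.01  0.2  -0.46]
```

>>> carry_out:
  moves:
    - [-1,5,5,20,0,0,-0.5]
    - [-1,0,0,45,0,0,0]
    - [-1,0,0,45,0,0,0]
    - [-1,0,0,40,0,0,0]
    - [-1,0,0,25,0,0,0]
    - [-1,0,0,15,0,0,0]
    - [-1,0,0,0,0,0,0]
    - [-1,0,0,0,0,0,0]

```text
t: 9.05
eef_pos: [0.5023, -0.2613, 0.1705]
eef_rot: [0.0, 0.666, 0.746, -0.0]
wrist_force: [-0.8, 0.1, -1.5]
opening: 0.129
grasp_force: 117.1
```

```bash
python3 - <<'E'
from h import *
go([.4985,-.2675,.142],95.94)
E
```

```text
t 9.05 pos [ 0.5023 -0.2613  0.1705] x-yaw 96.45 F [-0.8   0.14 -1.49] op 0.12855669053953614
shift [-5.7 -4.4 28.5] turn [0.   0.02 0.51]
```

>>> carry_out:
  moves:
    - [-1,-5,-4,0,0,0,0.5]
    - [-1,0,0,0,0,0,0]
    - [-1,0,0,0,0,0,0]
    - [-1,0,0,0,0,0,0]

```text
t: 9.45
eef_pos: [0.4991, -0.2663, 0.1704]
eef_rot: [0.0, 0.669, 0.743, 0.0]
wrist_force: [0.5, 0.5, -1.4]
opening: 0.124
grasp_force: 117.1
```

```bash
python3 - <<'E'
from h import *
go([.4985,-.2675,.142],95.94)
for n,c in(('top',(220,340)),('side',(285,320))):
    pass
b=snap('side','s4.png')[270:345,300:400]; cv2.imwrite('pics/z6.png',cv2.resize(b,(800,600),interpolation=2))
go([.4985,-.2675,.142],95.94)
E
```

```text
t 9.45 pos [ 0.4991 -0.2663  0.1704] x-yaw 96.0 F [ 0.5   0.53 -1.4 ] op 0.12401222972406556
shift [-1.1 -0.8 28.4] turn [0.04 0.01 0.06]
t 9.5 pos [ 0.4991 -0.2662  0.1702] x-yaw 96.01 F [-0.81  0.27 -1.29] op 0.12565263566438495
shift [-1.2 -0.8 28.2] turn [0.03 0.01 0.07]
```

View pics/z6.png

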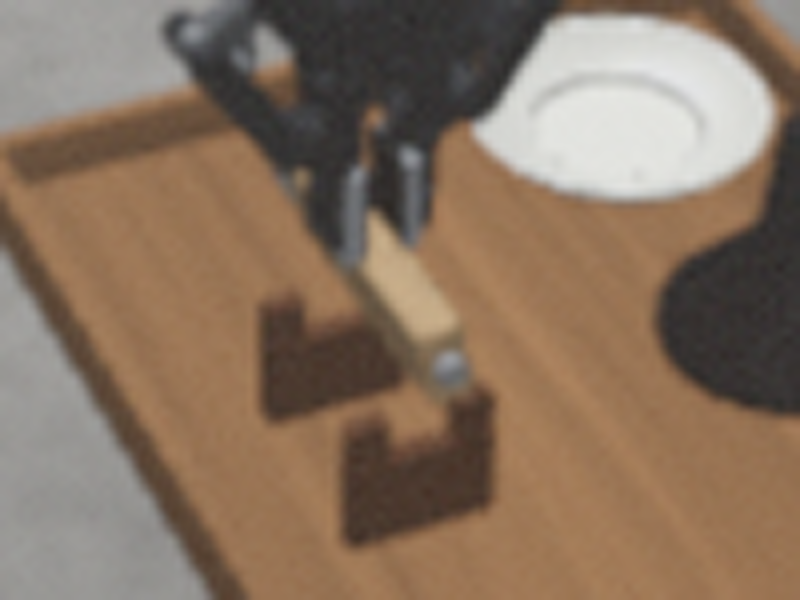

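The pole is level and sits above both fork slots (slots near (347,314) and (352,327)). Lowering it.

>>> carry_out:
  moves:
    - [-1,-1,-1,8,0,0,0]
    - [-1,0,0,8,0,0,0]
    - [-1,0,0,6,0,0,0]
    - [-1,0,0,4,0,0,0]
    - [-1,0,0,3,0,0,0]
    - [-1,0,0,0,0,0,0]
    - [-1,0,0,0,0,0,0]

```text
t: 10.2
eef_pos: [0.4981, -0.2675, 0.1409]
eef_rot: [0.0, 0.669, 0.743, -0.0]
wrist_force: [0.0, -0.7, -1.2]
opening: 0.125
grasp_force: 117.1
```

>>> carry_out:
  moves:
    - [-1,0,0,1.5,0,0,0]
    - [-1,0,0,0,0,0,0]
    - [1,0,0,0,0,0,0]
    - [1,0,0,0,0,0,0]
    - [1,0,0,0,0,0,0]
    - [1,0,0,0,0,0,0]
    - [1,0,0,15,0,0,0]
    - [1,0,0,15,0,0,0]

```text
t: 11.0
eef_pos: [0.4984, -0.2675, 0.1094]
eef_rot: [0.001, 0.669, 0.743, 0.0]
wrist_force: [-0.2, -0.3, -0.1]
opening: 1.003
grasp_force: 0.0
```

```bash
python3 - <<'E'
from h import *
b=snap('side','s5.png')[270:345,300:400]; cv2.imwrite('pics/z7.png',cv2.resize(b,(800,600),interpolation=2))
go([.5005,-.2675,.109],95.94)
E
```

```text
t 11.05 pos [ 0.4976 -0.2668  0.1072] x-yaw 96.02 F [-0.28  1.29 -2.04] op 1.0031013526579071
shift [-1.   2.9 -1.8] turn [-0.1  -0.06  0.08]
```

View pics/z7.png

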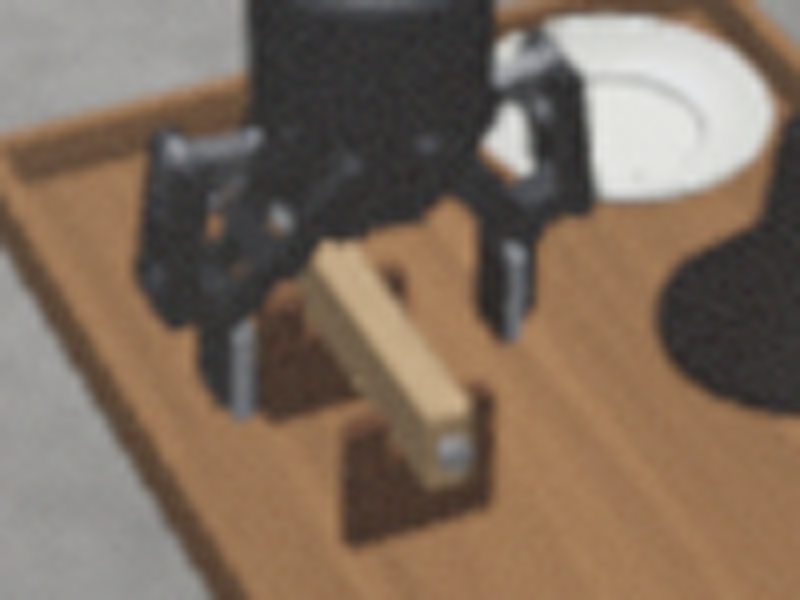

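The pole lies in both forks with the open fingers on either side. Regrasping at mid grip.

>>> carry_out:
  moves:
    - [1,0,1,-1,0,0,0]
    - [0.4,0,0,0,0,0,0]
    - [-1,0,0,0,0,0,0]
    - [-1,0,0,0,0,0,0]
    - [-1,0,0,0,0,0,0]
    - [-1,0,0,0,0,0,0]
    - [-1,0,0,0,0,0,0]
  squeeze: 120

```text
t: 11.75
eef_pos: [0.4994, -0.2674, 0.111]
eef_rot: [0.0, 0.669, 0.743, 0.0]
wrist_force: [0.2, 1.2, 5.0]
opening: 0.169
grasp_force: 117.0
```

```bash
python3 - <<'E'
from h import *
go([.5005,-.2675,.109],95.94)
im=snap('side','s6.png')
E
```

```text
t 11.75 pos [ 0.4994 -0.2674  0.111 ] x-yaw 96.0 F [0.21 1.23 4.95] op 0.16892829077061453
shift [-0.3  1.1  2. ] turn [0.06 0.01 0.06]
```

>>> carry_out:
  moves:
    - [-1,0,0,-8,0,0,0]
    - [-1,0,0,-15,0,0,0]
    - [-1,0,0,-30,0,0,0]
    - [-1,0,0,-45,0,0,0]
    - [-1,0,0,-45,0,0,0]
    - [-1,0,0,-45,0,0,0]
    - [-1,0,0,-40,0,0,0]
    - [-1,0,0,-20,0,0,0]

```text
t: 12.6
eef_pos: [0.4988, -0.2681, 0.3623]
eef_rot: [0.002, 0.669, 0.743, 0.0]
wrist_force: [0.0, 1.1, -2.6]
opening: 0.171
grasp_force: 118.0
```

>>> carry_out:
  moves:
    - [-1,30,14,0,0,0,0]
    - [-1,33,17,0,0,0,0]
    - [-1,33,17,0,0,0,0]
    - [-1,33,17,0,0,0,0]
    - [-1,33,17,0,0,0,0]
    - [-1,33,17,0,0,0,2.2]
    - [-1,33,17,0,0,0,0]
    - [-1,10,8,0,0,0,0]

```text
t: 13.4
eef_pos: [0.5999, -0.0136, 0.3579]
eef_rot: [-0.001, 0.681, 0.732, 0.0]
wrist_force: [-0.1, 0.2, -2.9]
opening: 0.174
grasp_force: 118.0
```

>>> carry_out:
  moves:
    - [-1,0,0,0,0,0,0]
    - [-1,0,0,0,0,0,0]
    - [-1,0,0,0,0,0,0]

```text
t: 13.7
eef_pos: [0.5984, -0.0206, 0.3588]
eef_rot: [0.0, 0.684, 0.729, -0.0]
wrist_force: [0.6, -0.3, -0.8]
opening: 0.166
grasp_force: 118.0
```

```bash
python3 - <<'E'
from h import *
go([.6074,.0043,.3575],93.7)
E
```

```text
t 13.7 pos [ 0.5984 -0.0206  0.3588] x-yaw 93.64 F [ 0.56 -0.26 -0.82] op 0.16561336744014984
shift [24.2 10.5  1.3] turn [-0.01  0.04 -0.06]
```

>>> carry_out:
  moves:
    - [-1,12,10,0,0,0,0]
    - [-1,12,0,-0.5,0,0,0]
    - [-1,0,0,0,0,0,0]
    - [-1,0,0,0,0,0,0]
    - [-1,0,0,0,0,0,0]

```text
t: 14.2
eef_pos: [0.6074, 0.0057, 0.359]
eef_rot: [0.0, 0.683, 0.73, -0.0]
wrist_force: [0.7, -0.2, -2.2]
opening: 0.17
grasp_force: 118.0
```

```bash
python3 - <<'E'
from h import *
go([.6074,.0043,.3595],93.7)
s=get_state(); r=R.from_quat(s['eef_rot'][[1,2,3,0]])
def P(x,y,z): return s['eef_pos']+r.apply([x-.0024,-y,.056-z])
for nm,p in dict(tipT=(.115,0,.004),toe=(.115,0,-.022),fer=(.056,0,.009),gb=(-.05,0,.015),gb2=(-.05,0,-.015)).items(): print(nm,P(*p).round(4),'img',proj('side',P(*p)).round(1),'crop',((proj('side',P(*p))-[315,145])*10).round())
print('ring crop',(proj('side',[.598,.149,.2945])-[315,145])*10)
b=snap('side','s7.png')[145:205,315:395]
cv2.imwrite('pics/z8.png',cv2.resize(b,(800,600),interpolation=2))
E
```

```text
t 14.2 pos [0.6074 0.0057 0.359 ] x-yaw 93.78 F [ 0.74 -0.18 -2.17] op 0.16989338789286249
shift [-1.4 -0.1 -0.5] turn [-0.01  0.02  0.08]
tipT [0.6    0.1181 0.3069] img [336.2 163.1] crop [212. 181.]
toe [0.6    0.1181 0.2809] img [336.2 171.2] crop [212. 262.]
fer [0.6039 0.0592 0.3119] img [343.8 168.2] crop [288. 232.]
gb [ 0.6109 -0.0466  0.318 ] img [359.  179.6] crop [440. 346.]
gb2 [ 0.6109 -0.0466  0.288 ] img [358.7 189.8] crop [437. 448.]
ring crop [174.74945424 185.43591155]
```

View pics/z8.png

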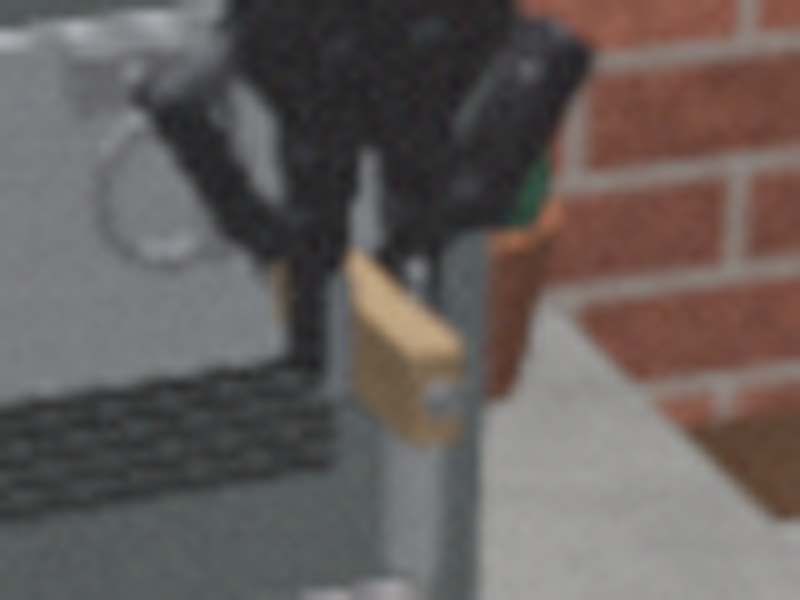

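The back face of the grip is centred at crop (435,397) against a predicted (438,397), so the height is good. The finger hides the hook. Next I'll check the pole's pitch numerically from the grip's edges.

```bash
python3 - <<'E'
from h import *
s=get_state(); r=R.from_quat(s['eef_rot'][[1,2,3,0]])
for nm,x in(('front',.05),('back',-.05)):
  for y in(.008,-.008):
    for z in(.015,-.015): print(nm,y,z,proj('side',s['eef_pos']+r.apply([x-.0024,-y,.056-z])).round(1))
im=cv2.imread('pics/s7.png');h=cv2.cvtColor(im,cv2.COLOR_BGR2HSV)
for v in range(168,191): print(v,' '.join('%3d'%x if 8<hh<28 and ss>60 else ' . ' for hh,ss,x in h[v,338:364]))
E
```

```text
front 0.008 0.015 [342.1 167.4]
front 0.008 -0.015 [342.  177.1]
front -0.008 0.015 [347.2 166.6]
front -0.008 -0.015 [347.1 176.3]
back 0.008 0.015 [356.3 180. ]
back 0.008 -0.015 [356.1 190.2]
back -0.008 0.015 [361.7 179.1]
back -0.008 -0.015 [361.4 189.3]
168  .   .   .   .   .   .   .   .   .   .   .   .   .   .   .   .   .   .   .   .   .   .   .   .   .   . 
169  .   .   .   .   .   .   .   .   .   .   .   .   .   .   .   .   .   .   .   .   .   .   .   .   .   . 
170  .   .   .   .   .   .   .   .   .   .   .   80 152  .   .   .   .   .   .   .   .   .   .   .   .   . 
171  .   .   .   .   .   .   .   .   .   .   .  107 173 176 130  .   .   .   .   .   .   .   .   .   .   . 
172  .   .   .   .   .   .   .   .   .   .   .   .  166 186 177 130  76  .   .   .   .   .   .   .   .   . 
173  .   .   .   .   .   .   .   .   .   .   .   .  152 184 191 175 132  .   .   .   .   .   .   .   .   . 
174  .   .   .   .   .   .   .   .   .   .   .   .  146 183 192 188 173 145  .   .   .   .   .   .   .   . 
175  .   .   .   .   .   .   .   .   .   .   .   .  133 177 191 191 191 180 157  .  
[... 942 characters left out ...]
  106 110 108 108 106 113  .   .   .   .   .   .   . 
185  .   .   .   .   .   .   .   .   .   .   .   .   .   .  104 110 106 109 116  .   .   .   .   .   .   . 
186  .   .   .   .   .   .   .   .   .   .   .   .   .   .   .  107 108 108 115 118  .   .   .   .   .   . 
187  .   .   .   .   .   .   .   .   .   .   .   .   .   .   .   .  108 111 119 122 117 116 110  .   .   . 
188  .   .   .   .   .   .   .   .   .   .   .   .   .   .   .   .   .  110 122 127 124 118 107  .   .   . 
189  .   .   .   .   .   .   .   .   .   .   .   .   .   .   .   .   .   .   .   .   .   .   .   .   .   . 
190  .   .   .   .   .   .   .   .   .   .   .   .   .   .   .   .   .   .   .   .   .   .   .   .   .   .
```

>>> carry_out:
  moves:
    - [-1,4,0,-0.5,0,0,0]
    - [-1,4,0,0,0,0,0]
    - [-1,4,0,0,0,0,0]
    - [-1,2,0,0,0,0,0]
    - [-1,2,0,0,0,0,0]
    - [-1,2,0,0,0,0,0]
    - [-1,2,0,0,0,0,0]
    - [-1,0,0,0,0,0,0]

```text
t: 15.05
eef_pos: [0.6063, 0.0265, 0.3593]
eef_rot: [-0.0, 0.683, 0.73, 0.0]
wrist_force: [0.6, -0.2, -2.2]
opening: 0.168
grasp_force: 118.0
```

>>> carry_out:
  moves:
    - [-1,1,0,0,0,0,0]
    - [-1,2,0,0,0,0,0]
    - [-1,2,0,0,0,0,0]
    - [-1,0,0,0,0,0,0]

```text
t: 15.45
eef_pos: [0.606, 0.0315, 0.3594]
eef_rot: [-0.0, 0.683, 0.73, 0.0]
wrist_force: [-0.4, -0.9, -2.0]
opening: 0.168
grasp_force: 118.0
```

>>> carry_out:
  moves:
    - [-1,2,0,0,0,0,0]
    - [-1,2,0,0,0,0,0]
    - [-1,0,0,0,0,0,0]
    - [-1,0,0,0,0,0,0]

```text
t: 15.85
eef_pos: [0.6057, 0.0352, 0.3594]
eef_rot: [0.0, 0.683, 0.73, -0.0]
wrist_force: [-0.0, -0.1, -1.4]
opening: 0.165
grasp_force: 118.0
```

```bash
python3 - <<'E'
from h import *
go([.6058,.0365,.3595],93.7)
E
```

```text
t 15.85 pos [0.6057 0.0352 0.3594] x-yaw 93.81 F [-0.03 -0.07 -1.41] op 0.16470185686842276
shift [ 1.3  0.2 -0.1] turn [-0.    0.    0.11]
```

>>> carry_out:
  moves:
    - [-1,2,0,0,0,0,0]
    - [-1,2,0,0,0,0,0]
    - [-1,2,0,0,0,0,0]
    - [-1,0,0,0,0,0,0]

```text
t: 16.25
eef_pos: [0.6053, 0.0416, 0.3593]
eef_rot: [-0.0, 0.683, 0.73, 0.0]
wrist_force: [-0.4, 0.1, -1.6]
opening: 0.168
grasp_force: 118.0
```

>>> carry_out:
  moves:
    - [-1,2,0,0,0,0,0]
    - [-1,2,0,0,0,0,0]
    - [-1,2,0,0,0,0,0]
    - [-1,2,0,0,0,0,0]
    - [-1,0,0,0,0,0,0]
    - [-1,0,0,0,0,0,0]

```text
t: 16.85
eef_pos: [0.6048, 0.0491, 0.3594]
eef_rot: [0.0, 0.683, 0.73, -0.0]
wrist_force: [-0.5, -0.7, -1.4]
opening: 0.164
grasp_force: 118.0
```

```bash
python3 - <<'E'
from h import *
for i in range(6): vision.snapshot('side') if i else snap('side','s8.png'); go([.605,.05,.3595],93.7)
print(get_state()['torque'])
E
```

```text
t 16.9 pos [0.6048 0.049  0.3594] x-yaw 93.79 F [ 0.    0.39 -1.43] op 0.1699061975048015
shift [ 1.   0.3 -0.1] turn [0.   0.01 0.09]
t 16.95 pos [0.6048 0.0489 0.3594] x-yaw 93.79 F [-0.66  0.5  -1.44] op 0.1662220206095549
shift [ 1.1  0.3 -0.1] turn [0.   0.01 0.09]
t 17.0 pos [0.6048 0.0489 0.3594] x-yaw 93.78 F [-0.43  0.22 -1.49] op 0.16564546126643379
shift [ 1.1  0.3 -0.1] turn [0.   0.01 0.08]
t 17.05 pos [0.6048 0.0489 0.3594] x-yaw 93.79 F [-0.77 -0.32 -1.66] op 0.16652831461757553
shift [ 1.1  0.3 -0.1] turn [0.   0.   0.09]
t 17.1 pos [0.6048 0.0489 0.3594] x-yaw 93.79 F [ 0.48  0.06 -2.09] op 0.16823509853670796
shift [ 1.1  0.3 -0.1] turn [0.   0.   0.09]
t 17.15 pos [0.6048 0.049  0.3594] x-yaw 93.79 F [ 0.21  0.75 -2.22] op 0.16209662395666946
shift [ 1.   0.3 -0.1] turn [-0.    0.    0.09]
[-0.00256532 -0.05448572 -0.04181449]
```

>>> carry_out:
  moves:
    - [-1,1,0,3,0,0,0]
    - [-1,0,0,4,0,0,0]
    - [-1,0,0,4,0,0,0]
    - [-1,0,0,4,0,0,0]
    - [-1,0,0,4,0,0,0]
    - [-1,0,0,2,0,0,0]
    - [-1,0,0,0,0,0,0]
    - [-1,0,0,0,0,0,0]

```text
t: 17.95
eef_pos: [0.6048, 0.05, 0.3385]
eef_rot: [0.0, 0.683, 0.73, 0.0]
wrist_force: [-0.1, 0.1, -1.8]
opening: 0.171
grasp_force: 118.0
```

>>> carry_out:
  moves:
    - [-1,0,0,2,0,0,0]
    - [-1,0,0,2,0,0,0]
    - [-1,0,0,2,0,0,0]
    - [-1,0,0,2,0,0,0]
    - [-1,0,0,2,0,0,0]
    - [-1,0,0,0,0,0,0]
    - [-1,0,0,0,0,0,0]

```text
t: 18.65
eef_pos: [0.6047, 0.05, 0.3283]
eef_rot: [-0.0, 0.683, 0.73, -0.0]
wrist_force: [-0.3, -0.6, -0.2]
opening: 0.171
grasp_force: 118.2
```

```bash
python3 - <<'E'
from h import *
F=[]
for i in range(5): snap('side','s9.png'); s=get_state(); F.append(np.r_[s['wrist_force'],s['torque']])
print(np.mean(F,0).round(3)); go([.605,.05,.33],93.7)
E
```

```text
[ 0.055 -0.007 -0.565  0.057  0.027  0.031]
t 18.9 pos [0.6047 0.05   0.3284] x-yaw 93.8 F [ 0.23 -0.16 -1.12] op 0.17259542441853942
shift [-0.1  0.3 -1.6] turn [0.  0.  0.1]
```

Fz has risen about 1.1 N and the moment fits the hook bearing on the ring's bottom. Pulling down now.

>>> carry_out:
  moves:
    - [-1,0,0,2,0,0,0]
    - [-1,0,0,3,0,0,0]
    - [-1,0,0,4,0,0,0]
    - [-1,0,0,4,0,0,0]
    - [-1,0,0,4,0,0,0]
    - [-1,0,0,4,0,0,0]
    - [-1,0,0,3,0,0,0]
    - [-1,0,0,2,0,0,0]

```text
t: 19.7
eef_pos: [0.6047, 0.05, 0.302]
eef_rot: [-0.0, 0.683, 0.73, -0.0]
wrist_force: [0.3, -0.2, 0.3]
opening: 0.171
grasp_force: 118.3
```

```bash
cat >> h.py <<'E'
def ft(k=5):
    F=[]
    for i in range(k): im=snap('side','f.png'); s=get_state(); F.append(np.r_[s['wrist_force'],s['torque']])
    print(round(s['t'],2),s['eef_pos'].round(4),np.mean(F,0).round(3),np.std(F,0).round(2)[2]); return im
E
python3 - <<'E'
from h import *
im=ft()
# sash motion: vertical match of the sash top bracket/left patch between first and now
a=cv2.imread('pics/side0.png',0);b=cv2.cvtColor(im,cv2.COLOR_BGR2GRAY)
col=lambda g:cv2.GaussianBlur(g,(5,1),0)[140:200,312].astype(int)
print(col(a));print(col(b))
E
```

```text
19.95 [0.6047 0.05   0.3024] [-0.139 -0.282 -0.101  0.105  0.012  0.006] 0.42
[ 88  87  87  88  87  88  86  90 123 134 124 121 121 122 122 120 123 122
 121 120 122 122 120 120 121 121 122 122 123 122 121 122 120 122 122 123
 122 122 120 122 121 121 122 122 122 100  61  66  62  52  62  58  60  63
  55  67  62  57  79  85]
[ 89  89  90  87  89  89  89  89  88  87  88  88  87  87  88  87  85  91
 132 141 126 123 124 124 124 124 123 124 124 124 124 123 123 122 124 124
 125 122 124 123 124 123 123 124 125 124 124 123 126 123 124 123 123 124
 100  75  63  60  80  89]
```

```bash
cat >> h.py <<'E'
def edge(g,u=312):
    c=cv2.GaussianBlur(g,(5,1),0)[138:200,u].astype(float); i=np.argmax(c>106); return 138+i-1+(106-c[i-1])/(c[i]-c[i-1])
def travel(im):
    n=np.array([np.cos(np.radians(93.7)),np.sin(np.radians(93.7)),0]); p=np.array([.598,.149,0])+.037*n
    def z(g): o,d=ray('side',312,edge(g)); return (o+d*((p-o)@n)/(d@n))[2]
    t=(z(cv2.imread('pics/side0.png',0))-z(cv2.cvtColor(im,cv2.COLOR_BGR2GRAY)))*1000; print('travel mm',round(t,1))
E
python3 - <<'E'
from h import *
travel(cv2.imread('pics/f.png'))
E
```

```text
travel mm 31.6
```

>>> carry_out:
  moves:
    - [-1,0,0,1,0,0,0]
    - [-1,0,0,1,0,0,0]
    - [-1,0,0,1,0,0,0]
    - [-1,0,0,1,0,0,0]
    - [-1,0,0,1,0,0,0]
    - [-1,0,0,1,0,0,0]
    - [-1,0,0,1,0,0,0]
    - [-1,0,0,1,0,0,0]

```text
t: 20.75
eef_pos: [0.6047, 0.05, 0.2943]
eef_rot: [0.0, 0.683, 0.73, -0.0]
wrist_force: [-0.6, 0.1, 1.6]
opening: 0.168
grasp_force: 118.3
```

```bash
python3 -c "
from h import *
travel(ft(3))"
```

```text
20.9 [0.6047 0.0501 0.2943] [-0.86  -0.121  0.406  0.125  0.146  0.08 ] 0.07
travel mm 40.2
```

>>> carry_out:
  moves:
    - [-1,0,0,1,0,0,0]
    - [-1,0,0,1,0,0,0]
    - [-1,0,0,1,0,0,0]
    - [-1,0,0,1,0,0,0]
    - [-1,0,0,1,0,0,0]
    - [-1,0,0,1,0,0,0]
    - [-1,0,0,1,0,0,0]
    - [-1,0,0,1,0,0,0]

```text
t: 21.7
eef_pos: [0.6047, 0.05, 0.2863]
eef_rot: [0.0, 0.683, 0.73, -0.0]
wrist_force: [-0.5, 0.8, 0.1]
opening: 0.17
grasp_force: 118.3
```

```bash
python3 -c "
from h import *
travel(ft(3))"
```

```text
21.85 [0.6047 0.05   0.2863] [-0.188  0.228  0.263  0.165  0.111  0.05 ] 0.52
travel mm 47.4
```

>>> carry_out:
  moves:
    - [-1,0,0,1,0,0,0]
    - [-1,0,0,1,0,0,0]
    - [-1,0,0,1,0,0,0]
    - [-1,0,0,1,0,0,0]
    - [-1,0,0,1,0,0,0]
    - [-1,0,0,1,0,0,0]
    - [-1,0,0,1,0,0,0]
    - [-1,0,0,1,0,0,0]

```text
t: 22.65
eef_pos: [0.6047, 0.0501, 0.2783]
eef_rot: [-0.0, 0.683, 0.73, -0.0]
wrist_force: [-1.2, 0.4, 1.5]
opening: 0.163
grasp_force: 118.3
```

```bash
python3 -c "
from h import *
travel(ft(3))"
```

```text
22.8 [0.6047 0.05   0.2783] [-0.158  0.054  0.217  0.169  0.121  0.059] 0.5
travel mm 55.7
```

>>> carry_out:
  moves:
    - [-1,0,0,1,0,0,0]
    - [-1,0,0,1,0,0,0]
    - [-1,0,0,1,0,0,0]
    - [-1,0,0,1,0,0,0]
    - [-1,0,0,1,0,0,0]
    - [-1,0,0,1,0,0,0]
    - [-1,0,0,1,0,0,0]

```text
t: 23.5
eef_pos: [0.6048, 0.05, 0.2716]
eef_rot: [0.0, 0.683, 0.73, 0.0]
wrist_force: [-2.0, -0.4, 2.8]
opening: 0.169
grasp_force: 118.8
```

```bash
python3 -c "
from h import *
travel(ft(3))"
```

```text
23.65 [0.6048 0.05   0.2714] [-0.542  0.218  2.184  0.344  0.181  0.051] 0.35
travel mm 61.7
```

The pull has jumped, so the catch has begun to resist at about 60 mm of travel. Continuing in smaller steps.

>>> carry_out:
  moves:
    - [-1,0,0,1,0,0,0]
    - [-1,0,0,1,0,0,0]
    - [-1,0,0,1,0,0,0]
    - [-1,0,0,1,0,0,0]
    - [-1,0,0,0,0,0,0]

```text
t: 24.15
eef_pos: [0.6047, 0.05, 0.2671]
eef_rot: [-0.0, 0.683, 0.73, -0.0]
wrist_force: [-0.5, 0.1, 1.5]
opening: 0.167
grasp_force: 118.6
```

```bash
python3 -c "
from h import *
travel(ft(3))"
```

```text
24.3 [0.6047 0.05   0.2672] [-0.239 -0.124  0.548  0.188  0.045  0.027] 0.57
travel mm 66.6
```

>>> carry_out:
  moves:
    - [-1,0,0,1,0,0,0]
    - [-1,0,0,1,0,0,0]
    - [-1,0,0,1,0,0,0]
    - [-1,0,0,0,0,0,0]

```text
t: 24.7
eef_pos: [0.6047, 0.05, 0.2642]
eef_rot: [-0.0, 0.683, 0.73, -0.0]
wrist_force: [-0.1, 0.3, 1.5]
opening: 0.167
grasp_force: 118.5
```

```bash
python3 -c "
from h import *
travel(ft(3))"
```

```text
24.85 [0.6047 0.05   0.2643] [-0.467  0.056  0.042  0.15   0.028 -0.001] 0.38
travel mm 70.0
```

>>> carry_out:
  moves:
    - [-1,0,0,1,0,0,0]
    - [-1,0,0,1,0,0,0]
    - [-1,0,0,1,0,0,0]
    - [-1,0,0,0,0,0,0]

```text
t: 25.25
eef_pos: [0.6047, 0.0501, 0.2612]
eef_rot: [-0.0, 0.683, 0.73, -0.0]
wrist_force: [0.3, 0.1, -0.1]
opening: 0.169
grasp_force: 118.4
```

```bash
python3 -c "
from h import *
travel(ft(3))"
```

```text
25.4 [0.6047 0.05   0.2613] [-0.529 -0.337 -0.222  0.129 -0.018  0.032] 0.23
travel mm 72.5
```

>>> carry_out:
  moves:
    - [-1,0,0,1,0,0,0]
    - [-1,0,0,1,0,0,0]
    - [-1,0,0,0,0,0,0]

```text
t: 25.7
eef_pos: [0.6047, 0.05, 0.2593]
eef_rot: [-0.0, 0.683, 0.73, -0.0]
wrist_force: [-0.2, 0.2, 0.8]
opening: 0.164
grasp_force: 118.4
```

```bash
python3 -c "
from h import *
travel(ft(3))"
```

```text
25.85 [0.6047 0.0501 0.2593] [-0.451 -0.119  0.589  0.173  0.049  0.063] 0.27
travel mm 74.2
```

>>> carry_out:
  moves:
    - [-1,0,0,1,0,0,0]
    - [-1,0,0,0,0,0,0]

```text
t: 26.05
eef_pos: [0.6047, 0.05, 0.2583]
eef_rot: [0.0, 0.683, 0.73, 0.0]
wrist_force: [-0.3, -0.6, 1.0]
opening: 0.167
grasp_force: 118.4
```

```bash
python3 -c "
from h import *
travel(ft(5))"
```

```text
26.3 [0.6047 0.05   0.2584] [-0.479  0.26   0.206  0.162  0.097  0.06 ] 0.32
travel mm 75.1
```

>>> carry_out:
  moves:
    - [-1,0,0,-1,0,0,0]
    - [-1,0,0,-1,0,0,0]
    - [-1,0,0,-1,0,0,0]
    - [-1,0,0,0,0,0,0]

```text
t: 26.7
eef_pos: [0.6048, 0.05, 0.2614]
eef_rot: [0.0, 0.683, 0.73, -0.0]
wrist_force: [0.3, -0.2, -1.6]
opening: 0.17
grasp_force: 118.2
```

```bash
python3 -c "
from h import *
travel(ft(5))"
```

```text
26.95 [0.6047 0.0501 0.2613] [ 0.136 -0.225 -1.58  -0.017 -0.008 -0.003] 0.28
travel mm 73.6
```

The load is gone while the sash holds at 73.6 mm, so the catch has it. Unhooking: up 24 mm, then back.

>>> carry_out:
  moves:
    - [-1,0,0,-3,0,0,0]
    - [-1,0,0,-4,0,0,0]
    - [-1,0,0,-4,0,0,0]
    - [-1,0,0,-4,0,0,0]
    - [-1,0,0,-4,0,0,0]
    - [-1,0,0,-4,0,0,0]
    - [-1,0,0,-1,0,0,0]
    - [-1,0,0,0,0,0,0]

```text
t: 27.75
eef_pos: [0.6048, 0.05, 0.2856]
eef_rot: [0.0, 0.683, 0.73, 0.0]
wrist_force: [0.5, 1.4, -2.3]
opening: 0.168
grasp_force: 118.2
```

```bash
python3 -c "
from h import *
travel(ft(3))"
```

```text
27.9 [0.6046 0.0501 0.2852] [ 4.900e-01  1.020e-01 -1.544e+00 -4.400e-02  2.000e-03  1.000e-03] 0.18
travel mm 73.6
```

>>> carry_out:
  moves:
    - [-1,-2,0,0,0,0,0]
    - [-1,-2,0,0,0,0,0]
    - [-1,-2,0,0,0,0,0]
    - [-1,-3,0,0,0,0,0]
    - [-1,-3,0,0,0,0,0]
    - [-1,-3,0,0,0,0,0]
    - [-1,-3,0,0,0,0,0]
    - [-1,0,0,0,0,0,0]

```text
t: 28.7
eef_pos: [0.6059, 0.0314, 0.2855]
eef_rot: [0.0, 0.684, 0.73, -0.0]
wrist_force: [0.3, -0.8, -1.0]
opening: 0.169
grasp_force: 118.2
```

>>> carry_out:
  moves:
    - [-1,-4,0,0,0,0,0]
    - [-1,-5,0,0,0,0,0]
    - [-1,-6,0,0,0,0,0]
    - [-1,-8,0,0,0,0,0]
    - [-1,-12,0,0,0,0,0]
    - [-1,-20,0,0,0,0,0]
    - [-1,0,0,0,0,0,0]

```text
t: 29.4
eef_pos: [0.6093, -0.0271, 0.2859]
eef_rot: [0.001, 0.685, 0.729, -0.001]
wrist_force: [0.2, -0.2, -1.0]
opening: 0.172
grasp_force: 118.2
```

```bash
python3 -c "
from h import *
travel(ft(3)); go([.4994,-.2674,.285],96)"
```

```text
29.55 [ 0.6096 -0.023   0.2854] [ 0.271  0.259 -2.181  0.    -0.004  0.006] 0.21
travel mm 73.6
t 29.55 pos [ 0.6096 -0.023   0.2854] x-yaw 93.76 F [-0.04  0.34 -2.44] op 0.1696668249020627
shift [-236.6 -126.     0.3] turn [-0.   -0.02 -2.24]
```

The pole is out and the sash holds. Carrying the pole back to the tray.

>>> carry_out:
  moves:
    - [-1,-30,-16,0,0,0,0]
    - [-1,-36,-19,0,0,0,0]
    - [-1,-36,-19,0,0,0,0]
    - [-1,-36,-19,0,0,0,0]
    - [-1,-36,-19,0,0,0,0]
    - [-1,-36,-19,0,0,0,0]
    - [-1,-26,-15,0,0,0,-2.2]
    - [-1,0,0,0,0,0,0]

```text
t: 30.35
eef_pos: [0.4969, -0.2708, 0.2861]
eef_rot: [0.001, 0.671, 0.741, -0.001]
wrist_force: [0.0, -0.3, -2.5]
opening: 0.172
grasp_force: 118.2
```

>>> carry_out:
  moves:
    - [-1,0,0,40,0,0,0]
    - [-1,0,0,40,0,0,0]
    - [-1,0,0,35,0,0,0]
    - [-1,0,0,20,0,0,0]
    - [-1,0,0,0,0,0,0]
    - [-1,0,0,0,0,0,0]
    - [-1,0,0,0,0,0,0]

```text
t: 31.05
eef_pos: [0.5003, -0.2668, 0.1518]
eef_rot: [0.001, 0.669, 0.743, 0.0]
wrist_force: [-0.6, 0.4, -2.2]
opening: 0.168
grasp_force: 118.2
```

```bash
python3 -c "
from h import *
travel(ft(3)); go([.4994,-.2674,.111],96)"
```

```text
31.2 [ 0.5001 -0.2667  0.1516] [-0.043  0.165 -1.909 -0.043  0.012  0.016] 0.49
travel mm 84.1
t 31.2 pos [ 0.5001 -0.2667  0.1516] x-yaw 96.02 F [-0.06  0.12 -1.45] op 0.16112817832082868
shift [-0.6 -0.8 40.6] turn [0.11 0.05 0.02]
```

>>> carry_out:
  moves:
    - [-1,-0.5,-0.8,12,0,0,0]
    - [-1,0,0,8,0,0,0]
    - [-1,0,0,6,0,0,0]
    - [-1,0,0,5,0,0,0]
    - [-1,0,0,4,0,0,0]
    - [-1,0,0,3,0,0,0]
    - [-1,0,0,1.5,0,0,0]
    - [-1,0,0,0,0,0,0]

```text
t: 32.0
eef_pos: [0.4993, -0.2672, 0.111]
eef_rot: [0.0, 0.669, 0.743, 0.0]
wrist_force: [5.6, 0.6, 0.3]
opening: 0.167
grasp_force: 118.5
```

```bash
python3 -c "
from h import *
ft(3); go([.4994,-.2674,.111],96)"
```

```text
32.15 [ 0.4993 -0.2671  0.111 ] [ 5.232  0.503  0.406  0.187 -1.111 -0.128] 0.23
t 32.15 pos [ 0.4993 -0.2671  0.111 ] x-yaw 96.01 F [4.93 0.34 0.61] op 0.1652764932668813
shift [-0.3  0.1  0. ] turn [0.05 0.02 0.01]
```

>>> carry_out:
  moves:
    - [-1,0,0.5,0,0,0,0]
    - [-1,0,0,0,0,0,0]
    - [1,0,0,0,0,0,0]
    - [1,0,0,0,0,0,0]
    - [1,0,0,0,0,0,0]
    - [1,0,0,0,0,0,0]
    - [1,0,0,0,0,0,0]
    - [1,0,0,0,0,0,0]

```text
t: 32.95
eef_pos: [0.4991, -0.2672, 0.1109]
eef_rot: [-0.0, 0.669, 0.743, -0.0]
wrist_force: [0.3, 0.6, 0.9]
opening: 1.0
grasp_force: 0.0
```

>>> carry_out:
  moves:
    - [1,0,0,-10,0,0,0]
    - [1,0,0,-20,0,0,0]
    - [1,0,0,-40,0,0,0]
    - [1,0,0,-45,0,0,0]
    - [1,0,0,-45,0,0,0]
    - [1,-30,-30,-15,0,0,0]
    - [1,-30,-30,0,0,0,0]
    - [1,0,0,0,0,0,0]

```text
t: 33.75
eef_pos: [0.4412, -0.338, 0.2883]
eef_rot: [0.002, 0.672, 0.74, -0.001]
wrist_force: [-0.1, 0.7, 1.1]
opening: 0.999
grasp_force: 0.0
```

>>> carry_out:
  moves:
    - [1,-40,0,0,0,0,0]
    - [1,-40,0,0,0,0,0]
    - [1,-40,0,0,0,0,0]
    - [1,-30,0,0,0,0,0]
    - [1,0,0,0,0,0,0]
    - [1,0,0,0,0,0,0]

```text
t: 34.35
eef_pos: [0.4611, -0.4824, 0.2858]
eef_rot: [-0.0, 0.67, 0.743, -0.0]
wrist_force: [-0.1, 0.1, 1.2]
opening: 0.997
grasp_force: 0.0
```

```bash
python3 - <<'E'
from h import *
s=get_state();print(s['t'],s['eef_pos'])
b=snap('side','s20.png');t=snap('top','t20.png');travel(b)
a=cv2.imread('pics/side0.png');a2=cv2.imread('pics/top0.png')
print([edge(cv2.cvtColor(b,cv2.COLOR_BGR2GRAY),u) for u in(306,312,340)])
for n,p,q,(x,y,w,h) in(('side',a,b,(325,280,40,55)),('top',a2,t,(330,235,75,30)),('side things',a,b,(358,270,95,80))):
    d=cv2.absdiff(cv2.GaussianBlur(p,(3,3),0),cv2.GaussianBlur(q,(3,3),0))[y:y+h,x:x+w].max(2); print(n,(d>30).sum(),d.size,d.max())
def m(i): 
    h=cv2.cvtColor(i,cv2.COLOR_BGR2HSV); k=cv2.inRange(h,(12,60,165),(25,200,255))[242:258,358:402]; M=cv2.moments(k,True); return M['m00'],M['m10']/max(M['m00'],1),M['m01']/max(M['m00'],1)
print(m(a2),m(t))
E
```

```text
34.35 [ 0.46105367 -0.48241612  0.28577724]
travel mm 73.4
[np.float64(170.77777777777777), np.float64(170.08196721311475), np.float64(173.53333333333333)]
side 1034 2200 162
top 2250 2250 120
side things 1120 7600 177
(176.0, 21.869318181818183, 6.875) (0.0, 0.0, 0.0)
```

>>> carry_out:
  moves:
    - [1,-14,-38,0,0,0,0]
    - [1,-14,-38,0,0,0,0]
    - [1,-14,-38,0,0,0,0]
    - [1,-14,-38,0,0,0,0]
    - [1,-14,-38,0,0,0,0]
    - [1,-14,-38,0,0,0,0]
    - [1,-14,-38,0,0,0,0]
    - [1,0,0,0,0,0,0]

```text
t: 35.25
eef_pos: [0.2009, -0.6088, 0.2872]
eef_rot: [-0.0, 0.672, 0.741, -0.002]
wrist_force: [-0.8, 0.2, 0.8]
opening: 0.999
grasp_force: 0.0
```

```bash
python3 - <<'E'
from h import *
s=get_state();print(s['t'],s['eef_pos'])
b=snap('side','s21.png');t=snap('top','t21.png');travel(b)
a=cv2.imread('pics/side0.png');a2=cv2.imread('pics/top0.png')
for n,p,q,(x,y,w,h) in(('side',a,b,(325,280,40,55)),('top',a2,t,(330,235,75,30)),('side things',a,b,(358,270,95,80)),('top things',a2,t,(315,180,125,45))):
    d=cv2.absdiff(cv2.GaussianBlur(p,(3,3),0),cv2.GaussianBlur(q,(3,3),0))[y:y+h,x:x+w].max(2); print(n,(d>30).sum(),d.size,d.max())
def m(i,x,y,w,h,v): 
    k=cv2.inRange(cv2.cvtColor(i,cv2.COLOR_BGR2HSV),(12,60,v),(25,200,255))[y:y+h,x:x+w]; M=cv2.moments(k,True); return M['m00'],M['m10']/max(M['m00'],1),M['m01']/max(M['m00'],1)
for i,j,r in((a2,t,(358,242,44,16,165)),(a,b,(328,290,35,45,145))): print(m(i,*r),m(j,*r))
E
```

```text
35.25 [ 0.20090951 -0.60876863  0.28719182]
travel mm 73.2
side 97 2200 48
top 84 2250 48
side things 0 7600 25
top things 0 5625 13
(176.0, 21.869318181818183, 6.875) (205.0, 21.73658536585366, 7.297560975609756)
(903.0, 17.80952380952381, 18.159468438538205) (999.0, 17.383383383383382, 18.60760760760761)
```

```bash
python3 -c "
from rig import workorder
print(workorder.close_job())"
```

```text
the job is handed in; nothing more can be done
None
```

The job is handed in, though no verdict came back: the sash is caught about 73 mm down, the pole lies in its forks within about 2 mm of where it started, and the tray items show no movement.

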